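# Click the press's stop wheel to its mark and lock it

## Task

Set the depth stop of the shoe press: push the teeth of the flat aluminium index wheel round clockwise (seen from above) with your fingertips, click by click, until the red tooth points at the brass pointer, not letting it run past. Then push the blue lock tab fully home towards the wheel, leave both so, and draw clear; lift nothing and leave the shoe-care things around the press where they are.

Things in the scene. Friction and masses are not known exactly. Their poses are not given: they have to be found in the camera images.
- wheel_hub (a point): On the upright axis of the aluminium index wheel, at mid-height of its teeth, 71 mm above the table. Disc of 33 mm radius, its brass stud 15 mm above this point; eight straight teeth 45 degrees apart, 14 mm tall, 9 mm wide, round tips 12 mm wide ending 68 mm from the axis. Frame is the press's and does not turn: +x to the pointer, +y to the lock tab, -y to the tall press frame, z up.
- red_tooth (a point): Centre of the round tip of the one red tooth, 62 mm from the wheel's axis; turns with the wheel. Below the teeth is the flat press base (46 mm of room below this point on three sides); only on the press's -y side, 49 to 79 mm from the axis, an iron block 26 mm wide stands to 12 mm below tooth mid-height. The -x side is clear.
- index_wheel (a joint): Turn of the wheel, rad, growing clockwise seen from above; 0: red tooth at the pointer (red tooth at angle -value from press +x). A spring detent holds it every 0.785 rad, so at rest teeth point along press +x, -x, +y and -y. Up to 4 N at a tooth tip; past half a click it snaps on to the next. Starts one to three clicks short (about -0.785, -1.571 or -2.356).
- pointer_tip (a point): Tip of the fixed brass pointer, 72 mm from the wheel's axis on the press's +x side, at the height of the teeth, on an iron post.
- lock_face (a point): Centre of the outer (press +y, away from the wheel) upright face of the blue lock tab, 45 mm above the table; face 40 mm wide (press x), 34 mm tall, tab 12 mm thick. Moves with the tab; frame as the press. This face is 110 mm from the wheel's axis when out, 90 mm when home. The 25 mm thick base reaches 150 mm from the axis here.
- lock (a joint): Travel of the lock bolt in m: 0 to 0.004 (out) as found, 0.020 fully home against its stop; grows as the tab slides towards the wheel (press -y). Friction about 2 N; it stays where it is left.
- press: Fixed dark iron hand press; origin on the table under the index wheel's axis, axes as wheel_hub. Base 25 mm thick, x -60 to +105 mm, y -350 to +150 mm. Its tall frame stands at y -165 to -340 mm and bears a round black spoked hand wheel (132 mm across, top 260 mm above the table, axis at x 20, y -215 mm) and screw, not to be used.
- boot_stretcher: beech boot stretcher, 270 x 78 x 50 mm, with a steel T-handle; stands loose, to be left alone; origin at the centre of its underside
- shoe_tree_a: varnished ash shoe tree with a coiled spring, 240 x 72 x 40 mm; stands loose, to be left alone; origin at the centre of its underside
- shoe_tree_b: the second shoe tree, same as the first; stands loose, to be left alone; origin at the centre of its underside
- heel_insert: red plastic heel insert, 52 x 50 x 18 mm, lying on the press's round anvil; stands loose, to be left alone; origin at the centre of its underside
- jar: squat stoneware jar of grey toe plugs, 120 mm across, 105 mm high; stands loose, to be left alone; origin at the centre of its underside
- polish_tin: round polish tin, 88 mm across, 26 mm high; stands loose, to be left alone; origin at the centre of its underside

How it is judged:
By the outcome, as a careful person would: the job done as asked, in the order asked, and still so for the second after the job is handed in, with the robot touching nothing.
It also fails if it takes over 58 s, if anything falls off the work surface, if the arm or the gripper's body presses on something with over 40 N, if the wrist force passes 120 N, or if a joint passes its speed limit or range.

## Robot

A 6-joint arm with a two-finger parallel gripper is mounted at the origin on the work surface. World frame = base frame: x ahead of the robot, y to its left, z up, the work surface at z = 0. Lengths are in m, angles in degrees, forces in N, time in s.
With the tool pointing down it reaches from about 0.375 to 0.975 m from the base axis. Payload 3.8 kg.
Tool frame: the origin (TCP) lies on the centre line of the jaws, within the pads' length; the fingertips stand 17 mm ahead of it and the grasp point (between the pads) lies 2 mm behind it; x points along the fingers, z is the direction in which the jaws open and shut, and the axes are right-handed (so a half turn about x gives the same grasp; the last joint's range is limited). The gripper opens to 85 mm and grips with 20 to 120 N. Pads are 22 mm wide; open, the fingers measure 114 mm over their backs; the gripper's body (76 mm by 85 mm) begins 54 mm behind the grasp point. The pads swing forward as they close: fully open they stand 13 mm farther back than shut.
Start: joints at [62.401, 15.12, 91.902, -0, 72.978, -2.114], TCP at [0.29, 0.609, 0.248] pointing down, gripper open.
Joint ranges: [-150.88, 150.88], [-54.13, 125.18], [17.81, 147.31], [-75.09, 255.09], [0, 152.58], [-146.25, 146.25]. Speed limits (degrees/s): [147.25, 147.25, 180, 180, 180, 180].

## Interface

Orientations are given as [roll, pitch, yaw] about the fixed x, y, z axes, in that order (R = Rz(yaw) Ry(pitch) Rx(roll)).
In Python, from bench import env, optics gives the robot as it stands. The module is installed in compiled form; this text tells all that it offers.
- The arm moves only by the tool carry_out, never from a script. Its arguments are lists of equal length, an entry for each row: "linear": the shift along the tool's x, y, z in units of 40 mm (1.0 is 40 mm), a list of three; "yaw": the turn about the tool's x in units of 6 degrees (1.0 is 6 degrees); "hand": the gripper's target within -1 to 1 (shut at 1, half-way at 0, fully open at -1). In form: {"linear": [[dx, dy, dz], ...], "yaw": [yaw, ...], "hand": [hand, ...]}. A call has exactly 10 rows; each row is the pose to reach, as a shift and turn from the pose commanded when the call began, along the tool's axes at that moment; what a row does not reach only later rows make up. A row lasts 1/10 s, in which the tool goes at most 50 mm and 8.59 degrees, less where a joint would pass 70% of its speed; a pose out of reach is approached as far as the arm can. A call with a gripper value outside its range is refused whole. The fingers move at their own pace and stop on an object; "newtons" is the grip in N (left out, the last holds). Time passes only in rows, so rows that repeat a pose let the fingers close, or fill a call up. It gives the time, the measured TCP pose, the force and the opening at its end, in the units of the state.
- env.get_state(): the state, without advancing time (a new reading comes with each control period).
- optics.get_image(name): name is "scene" or "top" or "wrist"; returns (picture, depth): 420x560x3 uint8, red, green, blue; 420x560 float32, m along the optical axis (not along the pixel's ray), 0 where there is no reading.
- optics.camera_model(name): a dict with "fx", "fy", "cx", "cy" (pixels), "dist" ([k1, k2, p1, p2, k3] as OpenCV has them; the pictures are not rectified), "world_from_camera" (4x4, takes a point from camera to world coordinates). Camera axes: x right, y down, z forward; pixel columns grow to the right and rows downward; lengths in m; the calibration is good to about 2 mm. A picture is of the moment at which its call begins: read the wrist's pose just before it. camera_model takes no time and is no camera call; for the wrist camera it gives the pose at the moment of the call.
- env.close_job(): hands the job in, once; it reports no verdict.
The state is a dict: "time": time; "joints": joint angles; "qd": joint speeds; "joint_torque": joint torques, N m; "position": TCP position; "tcp_rot": TCP orientation; "ft_force": force on the tool from outside, world axes, zero at the start; "torque": the same for the moment, N m; "opening": finger opening in m.
Only numpy, scipy, OpenCV 4.12 (cv2) and the standard library are available. Lean on these libraries where they do the work, as an engineer would, in place of code of your own. Each camera call takes 0.05 s, during which the arm holds its last target.

## Working session

There is one attempt and no reset: what is moved stays moved. The work goes in short steps, Python scripts to look and compute and a tool call to move; the robot and the scene stay as the last step left them, time stands still between calls to the robot, and variables do not carry over. Pictures are saved under pics/ and viewed, and the job is handed in when it is done.

Besides the shell and the picture viewer there is one more tool, called after "Request:" as name([rows], argument=value, ...), one row to a line, values as JSON. carry_out: Moves the arm, as the interface text tells. Its arguments: {"type":"object","properties":{"linear":{"type":"array"},"yaw":{"type":"array"},"hand":{"type":"array"},"newtons":{"type":"number"}},"required":["linear","yaw","hand"]}

```bash
mkdir -p pics
python3 - <<'E'
from bench import env, optics
import cv2,numpy as np
s=env.get_state();print(s)
for n in ["scene","top","wrist"]:
    p,d=optics.get_image(n);cv2.imwrite(f"pics/{n}0.png",p[:,:,::-1]);np.save(f"pics/{n}0d.npy",d)
    print(n,optics.camera_model(n))
E
```

```text
{'time': 0.0, 'joints': array([ 6.24023702e+01,  1.51697223e+01,  9.19811804e+01,  8.61644970e-04,
        7.29772640e+01, -2.11526815e+00]), 'qd': array([-0.02028895, -0.03303303,  0.01500701, -0.05243894, -0.0266821 ,
       -0.01201449]), 'joint_torque': array([-2.05198769e-03, -5.15106797e+01, -3.67314613e+01, -3.86487536e-04,
        1.28998450e-02, -1.81850532e-05]), 'position': array([0.29009572, 0.60871769, 0.24695605]), 'tcp_rot': array([ 177.51667498,   89.87183059, -117.96593988]), 'ft_force': array([ 0.07006609,  0.8070434 , -0.41003134]), 'torque': array([-0.00228665,  0.02468073,  0.03479965]), 'opening': 0.08564537417620013}
scene {'fx': 465.43217598399747, 'fy': 465.43217598399747, 'cx': 282.18073319299003, 'cy': 207.4181498265525, 'dist': array([-0.00226184,  0.        ,  0.        ,  0.        ,  0.        ]), 'world_from_camera': array([[ 0.49910698,  0.53573939, -0.68108408,  1.45948224],
       [ 0.86628332, -0.28933889,  0.40722992, -0.53162155],
       [ 0.021105  , -0.79326308, -0.60851316,  0.88760708],
       [ 0.        ,  0.        ,  0.        ,  1.      
[... 218 characters left out ...]
rray([[ 0.0023003 , -0.98492735,  0.17295327,  0.31438053],
       [-0.99999235, -0.00281285, -0.0027185 ,  0.03200779],
       [ 0.00316402, -0.17294569, -0.98492628,  1.3154202 ],
       [ 0.        ,  0.        ,  0.        ,  1.        ]])}
wrist {'fx': 363.9942705190083, 'fy': 363.9942705190083, 'cx': 278.535880905619, 'cy': 206.30076076732294, 'dist': array([-0.08079889,  0.        ,  0.        ,  0.        ,  0.        ]), 'world_from_camera': array([[ 0.43065161,  0.86497595,  0.25759618,  0.2240723 ],
       [ 0.90251707, -0.41227609, -0.12446432,  0.6398945 ],
       [-0.0014579 ,  0.28608571, -0.95820292,  0.37194057],
       [ 0.        ,  0.        ,  0.        ,  1.        ]])}
```

View pics/scene0.png

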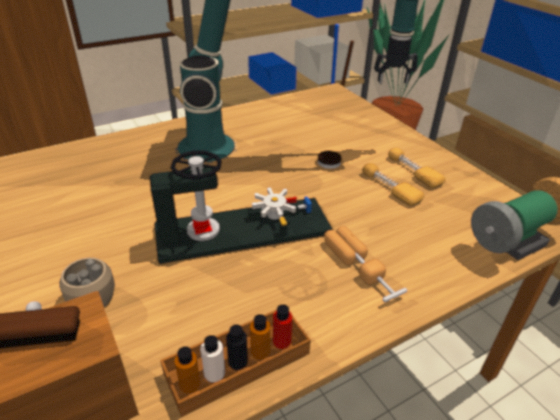

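View pics/top0.png

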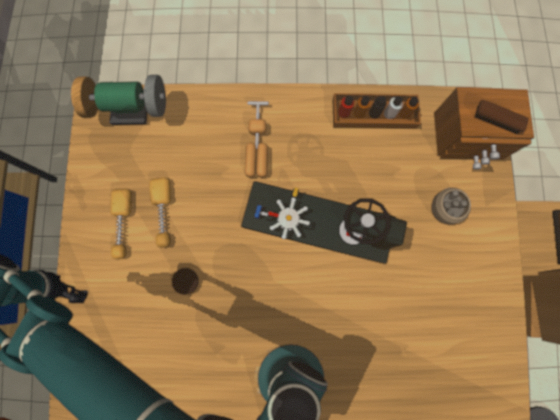

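View pics/wrist0.png

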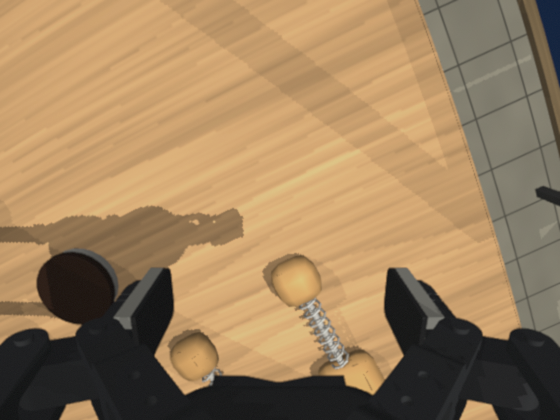

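The views show the wheel hub at about (288,218) in the top picture, with the red tooth (268,214) on the lock side. The pointer is at (295,193) and the lock tab at (258,212). I'll measure these.

```bash
cat > h.py <<'E'
import cv2,numpy as np
from bench import env,optics
def ray(m,uv,z):
    K=np.array([[m['fx'],0,m['cx']],[0,m['fy'],m['cy']],[0,0,1]])
    uv=np.atleast_2d(np.array(uv,float))
    n=cv2.undistortPoints(uv[:,None],K,m['dist'])[:,0]
    d=np.c_[n,np.ones(len(n))]@m['world_from_camera'][:3,:3].T
    o=m['world_from_camera'][:3,3]
    return o+d*((z-o[2])/d[:,2])[:,None]
def masks(p):
    h=cv2.cvtColor(p,cv2.COLOR_RGB2HSV);H,S,V=[h[:,:,i].astype(int) for i in range(3)]
    return dict(red=((H<6)|(H>174))&(S>170)&(V>90),blue=(H>98)&(H<125)&(S>130)&(V>60),brass=(H>17)&(H<32)&(S>140)&(V>110),white=(S<50)&(V>140))
def comps(m,amin=8):
    n,l,st,c=cv2.connectedComponentsWithStats(m.astype(np.uint8))
    return [(c[i].round(1).tolist(),st[i].tolist()) for i in range(1,n) if st[i,4]>=amin]
E
python3 - <<'E'
from h import *
for n,(x0,x1,y0,y1) in dict(top=(235,415,175,270),scene=(145,340,140,260)).items():
    p=cv2.imread(f"pics/{n}0.png")[:,:,::-1].copy();d=np.load(f"pics/{n}0d.npy");M=optics.camera_model(n)
    cv2.imwrite(f"pics/{n}0z.png",cv2.resize(p[y0:y1,x0:x1,::-1],None,fx=4,fy=4,interpolation=cv2.INTER_CUBIC))
    for k,m in masks(p).items():
        q=np.zeros_like(m);q[y0:y1,x0:x1]=m[y0:y1,x0:x1]
        for c,s in comps(q,5):
            print(n,k,c,s,ray(M,[c],0.071)[0].round(4))
E
```

```text
top red [272.9, 213.9] [269, 212, 9, 5, 32] [0.5218 0.06   0.071 ]
top blue [257.4, 210.9] [255, 206, 6, 11, 36] [0.5314 0.1099 0.071 ]
top brass [295.3, 191.2] [293, 187, 6, 10, 46] [ 0.5966 -0.0122  0.071 ]
top brass [288.5, 217.5] [287, 216, 4, 4, 16] [0.5102 0.0099 0.071 ]
top white [289.0, 218.2] [270, 198, 39, 41, 531] [0.5079 0.0083 0.071 ]
top white [264.1, 213.3] [262, 212, 5, 3, 10] [0.5236 0.0883 0.071 ]
top white [367.5, 220.0] [362, 214, 12, 13, 127] [ 0.5027 -0.2444  0.071 ]
top white [345.9, 235.3] [340, 223, 18, 21, 130] [ 0.4532 -0.1732  0.071 ]
top white [356.6, 234.6] [354, 233, 6, 4, 11] [ 0.4555 -0.2077  0.071 ]
scene red [291.3, 199.8] [287, 198, 9, 5, 35] [0.5263 0.057  0.071 ]
scene red [201.6, 226.6] [194, 221, 17, 13, 176] [ 0.5155 -0.221   0.071 ]
scene blue [307.9, 204.7] [304, 198, 8, 15, 78] [0.5698 0.0873 0.071 ]
scene brass [336.0, 147.2] [334, 146, 6, 3, 8] [0.3359 0.3522 0.071 ]
scene brass [239.9, 190.9] [228, 185, 27, 13, 98] [ 0.4141 -0.0565  0.071 ]
scene brass [223.2, 195.8] [221, 194, 6, 5, 10] [ 0.4132 -0.1109  0.071 ]
scene brass [210.6, 199.1] [209, 198, 4, 3, 7] [ 0.4108 -0.1501  0.071 ]
scene brass [274.2, 198.9] [272, 198, 5, 3, 12] [0.4985 0.0148 0.071 ]
scene brass [282.8, 220.6] [279, 217, 8, 8, 44] [ 0.5985 -0.0137  0.071 ]
scene brass [288.3, 254.0] [280, 251, 17, 7, 36] [ 0.7221 -0.0689  0.071 ]
scene brass [321.5, 256.5] [318, 255, 8, 5, 12] [7.706e-01 5.000e-04 7.100e-02]
scene white [195.3, 160.3] [189, 156, 14, 9, 93] [ 0.1881 -0.1099  0.071 ]
scene white [273.2, 202.6] [253, 188, 42, 28, 441] [0.513  0.0033 0.071 ]
scene white [300.9, 205.8] [299, 205, 5, 3, 12] [0.5646 0.0665 0.071 ]
scene white [207.8, 210.8] [205, 206, 7, 11, 53] [ 0.4587 -0.179   0.071 ]
scene white [211.3, 229.0] [200, 218, 19, 20, 145] [ 0.5374 -0.2019  0.071 ]
scene white [190.4, 223.8] [189, 222, 3, 4, 8] [ 0.4898 -0.2433  0.071 ]
```

```bash
cat >> h.py <<'E'
from scipy.spatial.transform import Rotation as Ro
def tool(s=None):
    s=s or env.get_state()
    return np.array(s['position']),Ro.from_euler('xyz',s['tcp_rot'],degrees=True).as_matrix()
def plan(targets,s=None):
    """targets: list of (x,y,z, world heading of tool z deg) -> linear units and yaw units"""
    p,R=tool(s)
    h0=np.degrees(np.arctan2(R[1,2],R[0,2]))
    for x,y,z,h in targets:
        d=R.T@(np.array([x,y,z])-p)/.04
        # tool x is down: +rotation about tool x lowers heading
        dy=-((h-h0+180)%360-180)/6
        print(np.round(d,3).tolist(),round(dy,2))
def st():
    s=env.get_state();p,R=tool(s)
    print('t',round(s['time'],2),'pos',p.round(4),'zhead',round(np.degrees(np.arctan2(R[1,2],R[0,2])),1),'F',np.round(s['ft_force'],1),'open',round(s['opening'],4),'J',np.round(s['joints'],1))
E
python3 - <<'E'
from h import *
st();print(tool()[1].round(3))
plan([(0.43,0.03,0.25,188-180)])
plan([(0.43,0.03,0.25,188)])
E
```

```text
t 0.15 pos [0.2902 0.6088 0.2472] zhead 64.5 F [ 0.1  1.1 -0.4] open 0.0854 J [62.4 15.2 92.  -0.  73.  -2.1]
[[-0.001 -0.903  0.43 ]
 [-0.002  0.43   0.903]
 [-1.     0.    -0.002]]
[-0.049, -9.382, -11.559] 9.42
[-0.049, -9.382, -11.559] -20.58
```

View pics/top0z.png

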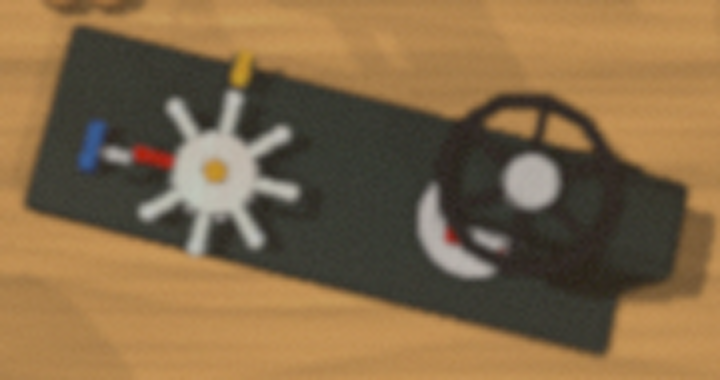

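View pics/scene0z.png

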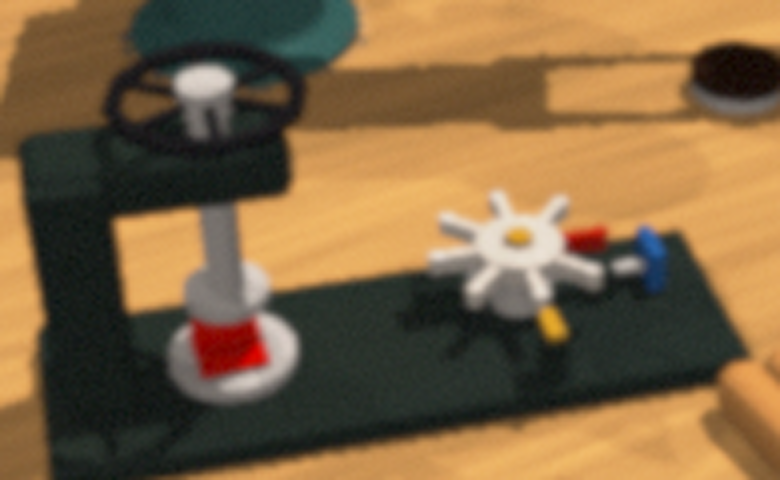

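Request:
carry_out([
  [0, -0.3, -0.35],
  [0, -0.8, -0.9],
  [0, -1.5, -1.7],
  [0, -2.25, -2.6],
  [0, -3.05, -3.5],
  [0, -3.85, -4.4],
  [0, -4.6, -5.3],
  [0, -5.4, -6.2],
  [0, -6.1, -7.0],
  [0, -6.7, -7.7],
], yaw=[0.3, 0.8, 1.45, 2.2, 2.9, 3.7, 4.4, 5.2, 5.85, 6.4], hand=[1, 1, 1, 1, 1, 1, 1, 1, 1, 1], newtons=20)

```text
time: 1.15
position: [0.3998, 0.2138, 0.2481]
tcp_rot: [-97.1, 90.0, -71.2]
ft_force: [0.8, 0.2, -0.4]
opening: 0.0001
```

Run:
```python
from h import *
st()
plan([(0.45,0.03,0.25,8)])
```

```text
t 1.15 pos [0.3998 0.2138 0.2481] zhead 25.9 F [ 0.8  0.2 -0.4] open 0.0001 J [ 25.   -9.5 117.7  -0.   71.8  -0.9]
[-0.046, -4.681, -0.881] 2.99
```

Request:
carry_out([
  [0, -0.6, -0.1],
  [0, -1.35, -0.25],
  [0, -2.1, -0.4],
  [0, -2.9, -0.55],
  [0, -3.6, -0.7],
  [0, -4.2, -0.8],
  [0, -4.55, -0.87],
  [0, -4.68, -0.88],
  [0, -4.68, -0.88],
  [0, -4.68, -0.88],
], yaw=[0.4, 0.9, 1.4, 1.9, 2.3, 2.7, 2.9, 3.0, 3.0, 3.0], hand=[1, 1, 1, 1, 1, 1, 1, 1, 1, 1])

```text
time: 2.15
position: [0.4504, 0.0329, 0.2481]
tcp_rot: [123.5, 90.0, 131.6]
ft_force: [-0.7, 0.6, -0.1]
opening: -0.0006
```

Run:
```python
from h import *
st()
M=optics.camera_model("wrist");p,d=optics.get_image("wrist")
cv2.imwrite("pics/w1.png",p[:,:,::-1]);np.save("pics/w1d.npy",d)
for k,m in masks(p).items():
    if k=='white': continue
    for c,s in comps(m,20): print(k,c,s,ray(M,[c],0.071)[0].round(4),ray(M,[c],0.086)[0].round(4), round(float(d[int(c[1]),int(c[0])]),3))
print(M)
```

```text
t 2.15 pos [0.4504 0.0329 0.2481] zhead 8.1 F [-0.7  0.6 -0.1] open -0.0006 J [  1.   -9.7 117.9   0.   71.9  -7.2]
red [366.1, 169.9] [352, 151, 29, 41, 578] [0.521  0.0577 0.071 ] [0.517 0.06  0.086] 0.3
red [278.3, 375.3] [271, 369, 15, 12, 143] [ 0.4776 -0.1636  0.071 ] [ 0.4757 -0.1503  0.086 ] 0.396
blue [386.2, 110.7] [360, 97, 52, 30, 765] [0.5274 0.108  0.071 ] [0.5231 0.1078 0.086 ] 0.301
{'fx': 363.9942705190083, 'fy': 363.9942705190083, 'cx': 278.535880905619, 'cy': 206.30076076732294, 'dist': array([-0.08079889,  0.        ,  0.        ,  0.        ,  0.        ]), 'world_from_camera': array([[ 9.89976443e-01,  1.35375455e-01,  4.02508264e-02,
         4.39621044e-01],
       [ 1.41232575e-01, -9.48816524e-01, -2.82489935e-01,
         1.04431599e-01],
       [-5.15543281e-05,  2.85343109e-01, -9.58425431e-01,
         3.72861934e-01],
       [ 0.00000000e+00,  0.00000000e+00,  0.00000000e+00,
         1.00000000e+00]])}
```

View pics/w1.png

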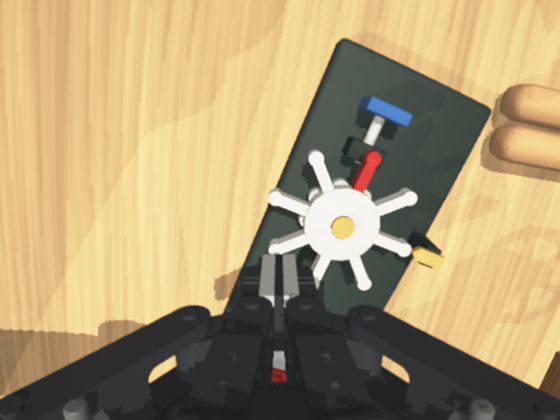

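The wrist picture shows the stud at (343,227), the red tooth tip at (373,158), and the pointer at (428,257). The tab is at (388,111), and the closed fingers are at the bottom centre.

Run:
```python
from h import *
M=optics.camera_model("wrist");p=cv2.imread("pics/w1.png")[:,:,::-1].copy()
h=cv2.cvtColor(p,cv2.COLOR_RGB2HSV).astype(int)
m=(h[:,:,0]>14)&(h[:,:,0]<36)&(h[:,:,1]>80);q=np.zeros_like(m);q[210:245,325:360]=m[210:245,325:360]
c=comps(q,20);print(c);H=ray(M,[c[0][0]],.086)[0];print('hub',H)
tips=[(373,158),(317,157),(275,197),(275,249),(364,285),(405,250),(412,198)]
for t in tips:
    P=ray(M,[t],.078)[0];v=P[:2]-H[:2];print(t,np.hypot(*v).round(4),np.degrees(np.arctan2(v[1],v[0])).round(1))
for n,t,z in [('ptr',(417,256),.075),('blueL',(370,97),.062),('blueR',(412,120),.062)]:
    P=ray(M,[t],z)[0];v=P[:2]-H[:2];print(n,P.round(4),np.hypot(*v).round(4),np.degrees(np.arctan2(v[1],v[0])).round(1))
# circle fit with tips opposite
P=ray(M,tips,.078)[:,:2];A=np.c_[2*P,np.ones(len(P))];x=np.linalg.lstsq(A,(P**2).sum(1),rcond=None)[0];print('circle',x[:2],np.sqrt(x[2]+x[0]**2+x[1]**2))
```

```text
[([342.4, 226.9], [331, 216, 24, 23, 400])]
hub [0.5072695  0.00977137 0.086     ]
(373, 158) 0.0617 75.5
(317, 157) 0.0617 119.3
(275, 197) 0.0613 165.3
(275, 249) 0.0613 -149.4
(364, 285) 0.064 -59.5
(405, 250) 0.0636 -14.8
(412, 198) 0.064 29.2
ptr [ 0.5825 -0.0118  0.075 ] 0.0783 -16.0
blueL [0.5143 0.1171 0.062 ] 0.1076 86.3
blueR [0.5536 0.1043 0.062 ] 0.1052 63.9
circle [0.50863428 0.00919898] 0.0625595255751995
```

```bash
cat >> h.py <<'E'
HUB=np.array([.5083,.0094]);YAW=-15.
def pol(psi,r,z): 
    a=np.radians(psi+YAW);return (HUB[0]+r*np.cos(a),HUB[1]+r*np.sin(a),z,psi+YAW-180)
E
python3 - <<'E'
from h import *
st();plan([pol(202.5,.054,.248),pol(202.5,.054,.11),pol(202.5,.054,.074)])
E
```

```text
t 2.2 pos [0.4504 0.0331 0.2481] zhead 8.2 F [ 0.5  0.7 -0.6] open 0.0002 J [  1.   -9.7 117.9   0.   71.9  -7.2]
[0.003, -0.776, -0.0] 0.11
[3.453, -0.777, 0.001] 0.11
[4.353, -0.778, 0.001] 0.11
```

Request:
carry_out([
  [0.2, -0.3, 0],
  [0.7, -0.6, 0],
  [1.4, -0.78, 0],
  [2.1, -0.78, 0],
  [2.7, -0.78, 0],
  [3.1, -0.78, 0],
  [3.3, -0.78, 0],
  [3.4, -0.78, 0],
  [3.4, -0.78, 0],
  [3.4, -0.78, 0],
], yaw=[0.1, 0.1, 0.1, 0.1, 0.1, 0.1, 0.1, 0.1, 0.1, 0.1], hand=[1, 1, 1, 1, 1, 1, 1, 1, 1, 1])

```text
time: 3.2
position: [0.4558, 0.0015, 0.1131]
tcp_rot: [-12.9, 89.9, -5.4]
ft_force: [-0.3, -0.7, 0.1]
opening: -0.0005
```

Run:
```python
from h import *
st();plan([pol(202.5,.054,.074)])
p,d=optics.get_image("wrist")
cv2.imwrite("pics/w2.png",p[:,:,::-1])
```

```text
t 3.2 pos [0.4558 0.0015 0.1131] zhead 7.5 F [-0.3 -0.7  0.1] open -0.0005 J [ -2.9  -1.4 125.7  -0.   55.7 -10.5]
[0.978, 0.026, -0.025] 0.0
```

View pics/w2.png

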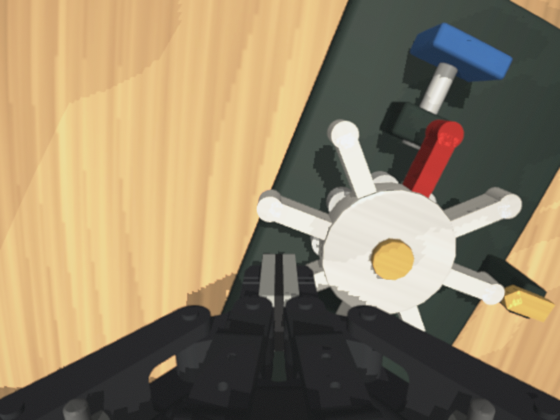

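Request:
carry_out([
  [0.1, 0, 0],
  [0.25, 0.02, -0.02],
  [0.4, 0.02, -0.02],
  [0.55, 0.02, -0.02],
  [0.7, 0.02, -0.02],
  [0.85, 0.02, -0.02],
  [0.95, 0.02, -0.02],
  [0.98, 0.02, -0.02],
  [0.98, 0.02, -0.02],
  [0.98, 0.02, -0.02],
], yaw=[0, 0, 0, 0, 0, 0, 0, 0, 0, 0], hand=[1, 1, 1, 1, 1, 1, 1, 1, 1, 1])

```text
time: 4.25
position: [0.4544, 0.0022, 0.0733]
tcp_rot: [-8.1, 90.0, -0.6]
ft_force: [0.1, -0.1, -0.1]
opening: -0.0001
```

Run:
```python
from h import *
st();plan([pol(a,.054,.074) for a in np.linspace(202.5,157.5,11)])
```

```text
t 4.25 pos [0.4544 0.0022 0.0733] zhead 7.5 F [ 0.1 -0.1 -0.1] open -0.0001 J [ -2.9   1.8 127.5   0.   50.7 -10.4]
[-0.018, 0.003, 0.01] 0.0
[-0.018, 0.109, 0.014] 0.75
[-0.018, 0.214, 0.026] 1.5
[-0.018, 0.318, 0.047] 2.25
[-0.018, 0.42, 0.076] 3.0
[-0.018, 0.52, 0.113] 3.75
[-0.018, 0.616, 0.157] 4.5
[-0.018, 0.709, 0.209] 5.25
[-0.018, 0.797, 0.268] 6.0
[-0.018, 0.88, 0.333] 6.75
[-0.018, 0.958, 0.405] 7.5
```

Request:
carry_out([
  [0, 0.06, 0],
  [0, 0.11, 0.01],
  [0, 0.16, 0.02],
  [0, 0.21, 0.03],
  [0, 0.27, 0.04],
  [0, 0.32, 0.05],
  [0, 0.37, 0.06],
  [0, 0.42, 0.08],
  [0, 0.47, 0.1],
  [0, 0.52, 0.11],
], yaw=[0.4, 0.75, 1.1, 1.5, 1.9, 2.25, 2.6, 3.0, 3.4, 3.75], hand=[1, 1, 1, 1, 1, 1, 1, 1, 1, 1])

```text
time: 5.25
position: [0.4558, 0.0231, 0.0734]
tcp_rot: [-73.8, 90.0, -88.9]
ft_force: [0.1, -2.0, 0.2]
opening: 0.0001
```

Run:
```python
from h import *
st();plan([pol(a,.054,.074) for a in np.linspace(180,157.5,6)])
p,d=optics.get_image("wrist")
cv2.imwrite("pics/w3.png",p[:,:,::-1])
```

```text
t 5.25 pos [0.4558 0.0231 0.0734] zhead -15.1 F [ 0.1 -2.   0.2] open 0.0001 J [ -0.2   2.  127.2  -0.   50.7  14.9]
[-0.015, 0.009, 0.007] -0.01
[-0.015, 0.115, 0.011] 0.74
[-0.015, 0.22, 0.023] 1.49
[-0.015, 0.324, 0.044] 2.24
[-0.015, 0.426, 0.073] 2.99
[-0.015, 0.526, 0.109] 3.74
```

View pics/w3.png

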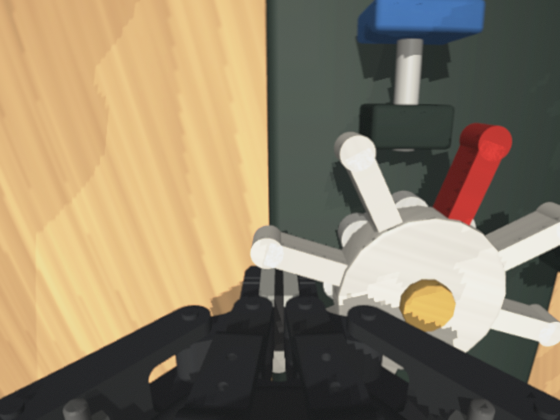

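Contact is made with a 2 N reaction, and the wheel has turned about 20°: the red tip has moved to (490,140). I'll continue the stroke.

Request:
carry_out([
  [0, 0.06, 0],
  [0, 0.11, 0.01],
  [0, 0.16, 0.02],
  [0, 0.22, 0.02],
  [0, 0.27, 0.03],
  [0, 0.32, 0.05],
  [0, 0.38, 0.06],
  [0, 0.43, 0.08],
  [0, 0.48, 0.1],
  [0, 0.53, 0.11],
], yaw=[0.4, 0.75, 1.1, 1.5, 1.9, 2.25, 2.6, 3.0, 3.4, 3.75], hand=[1, 1, 1, 1, 1, 1, 1, 1, 1, 1])

```text
time: 6.3
position: [0.4659, 0.0428, 0.0734]
tcp_rot: [43.6, 89.9, 6.1]
ft_force: [-0.4, -0.1, -0.5]
opening: -0.0
```

Run:
```python
from h import *
st();plan([pol(157.5,.054,.074),pol(157.5,.054,.115),pol(202.5,.054,.115),pol(202.5,.054,.074)])
p,d=optics.get_image("wrist")
cv2.imwrite("pics/w4.png",p[:,:,::-1])
```

```text
t 6.3 pos [0.4659 0.0428 0.0734] zhead -37.5 F [-0.4 -0.1 -0.5] open -0.0 J [  2.2   3.2 125.9   0.   50.8  39.7]
[-0.014, -0.018, -0.001] -0.01
[-1.039, -0.018, -0.001] -0.01
[-1.039, -0.972, 0.395] -7.51
[-0.014, -0.973, 0.395] -7.51
```

View pics/w4.png

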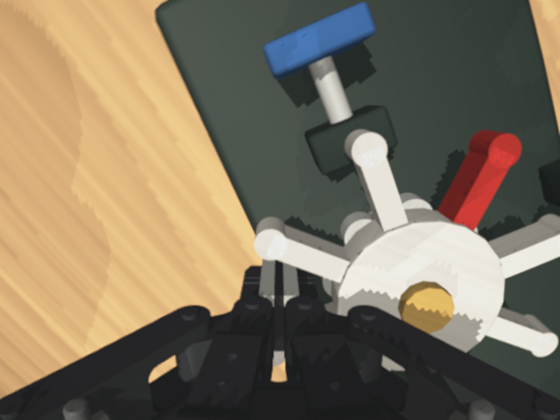

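One click done: a white tooth is now in line with the bolt, red is at 45°, and there is no force. I'll lift out, go back and reinsert.

Request:
carry_out([
  [-0.3, 0, 0],
  [-0.7, 0, 0],
  [-1.05, 0, 0],
  [-1.1, -0.15, 0.06],
  [-1.1, -0.3, 0.12],
  [-1.1, -0.48, 0.19],
  [-1.1, -0.65, 0.26],
  [-1.1, -0.82, 0.33],
  [-1.1, -0.97, 0.39],
  [-1.1, -0.97, 0.39],
], yaw=[0, 0, 0, -1.2, -2.5, -3.8, -5.1, -6.4, -7.5, -7.5], hand=[1, 1, 1, 1, 1, 1, 1, 1, 1, 1])

```text
time: 7.35
position: [0.4545, 0.0019, 0.1181]
tcp_rot: [-16.4, 89.9, -8.9]
ft_force: [-0.2, -0.0, 0.2]
opening: 0.0001
```

Run:
```python
from h import *
st();plan([pol(202.5,.054,.074)])
M=optics.camera_model("wrist");p,d=optics.get_image("wrist")
cv2.imwrite("pics/w5.png",p[:,:,::-1])
for c,s in comps(masks(p)['red'],60): P=ray(M,[c],.075)[0];v=P[:2]-HUB;print(c,np.degrees(np.arctan2(v[1],v[0]))-YAW)
```

```text
t 7.35 pos [0.4545 0.0019 0.1181] zhead 7.5 F [-0.2 -0.   0.2] open 0.0001 J [ -2.9  -1.9 125.6  -0.   56.3 -10.4]
[1.102, 0.011, 0.007] 0.01
[480.8, 208.9] 46.85293902733466
```

View pics/w5.png

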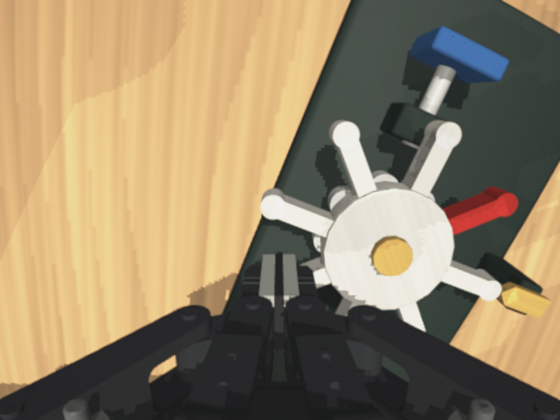

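The red tooth is at about 46° (tip at 512,200), so one click remains. I'll repeat the stroke.

Request:
carry_out([
  [0.1, 0, 0],
  [0.25, 0.01, 0],
  [0.4, 0.01, 0],
  [0.6, 0.01, 0],
  [0.8, 0.01, 0],
  [0.95, 0.01, 0],
  [1.05, 0.01, 0],
  [1.1, 0.01, 0],
  [1.1, 0.01, 0],
  [1.1, 0.01, 0],
], yaw=[0, 0, 0, 0, 0, 0, 0, 0, 0, 0], hand=[1, 1, 1, 1, 1, 1, 1, 1, 1, 1])

```text
time: 8.4
position: [0.4545, 0.0028, 0.0733]
tcp_rot: [-9.5, 90.0, -2.0]
ft_force: [0.5, 0.1, 0.3]
opening: -0.0002
```

Request:
carry_out([
  [0, 0.06, 0],
  [0, 0.11, 0.01],
  [0, 0.16, 0.02],
  [0, 0.21, 0.03],
  [0, 0.27, 0.04],
  [0, 0.32, 0.05],
  [0, 0.37, 0.06],
  [0, 0.42, 0.08],
  [0, 0.47, 0.1],
  [0, 0.52, 0.11],
], yaw=[0.4, 0.75, 1.1, 1.5, 1.9, 2.25, 2.6, 3.0, 3.4, 3.75], hand=[1, 1, 1, 1, 1, 1, 1, 1, 1, 1])

```text
time: 9.4
position: [0.4561, 0.0237, 0.0735]
tcp_rot: [-35.7, 90.0, -50.8]
ft_force: [1.2, -1.4, 0.3]
opening: -0.0001
```

Request:
carry_out([
  [0, 0.06, 0],
  [0, 0.11, 0.01],
  [0, 0.16, 0.02],
  [0, 0.22, 0.02],
  [0, 0.27, 0.03],
  [0, 0.32, 0.05],
  [0, 0.38, 0.06],
  [0, 0.43, 0.08],
  [0, 0.48, 0.1],
  [0, 0.52, 0.11],
], yaw=[0.4, 0.75, 1.1, 1.5, 1.9, 2.25, 2.6, 3.0, 3.4, 3.75], hand=[1, 1, 1, 1, 1, 1, 1, 1, 1, 1])

```text
time: 10.4
position: [0.466, 0.0431, 0.0736]
tcp_rot: [40.2, 89.9, 2.6]
ft_force: [-0.9, 0.6, 0.3]
opening: -0.0002
```

Run:
```python
from h import *
st();plan([pol(157.5,.054,.074)])
M=optics.camera_model("wrist");p,d=optics.get_image("wrist")
cv2.imwrite("pics/w6.png",p[:,:,::-1])
for c,s in comps(masks(p)['red'],60): P=ray(M,[c],.075)[0];v=P[:2]-HUB;print(c,np.degrees(np.arctan2(v[1],v[0]))-YAW)
```

```text
t 10.4 pos [0.466  0.0431 0.0736] zhead -37.6 F [-0.9  0.6  0.3] open -0.0002 J [  2.2   3.2 125.9   0.   50.8  39.8]
[-0.01, -0.025, 0.002] -0.01
[529.1, 245.8] 3.5574843229829813
```

View pics/w6.png

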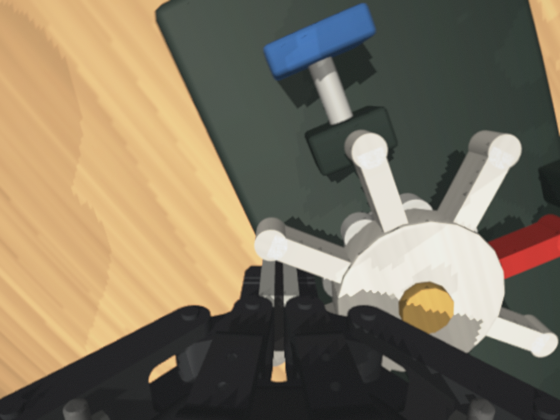

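Red is now at the pointer. I'll lift out and go round beyond the lock tab.

Run:
```python
from h import *
def pp(x,y,z):
    a=np.radians(YAW);return (HUB[0]+x*np.cos(a)-y*np.sin(a),HUB[1]+x*np.sin(a)+y*np.cos(a),z,-15)
plan([pp(0,.138,.15)])
```

```text
[-1.906, 3.16, 0.025] -3.77
```

Request:
carry_out([
  [-0.3, 0, 0],
  [-0.8, 0, 0],
  [-1.3, 0, 0],
  [-1.7, 0.4, 0],
  [-1.9, 1.0, 0.01],
  [-1.9, 1.7, 0.02],
  [-1.9, 2.4, 0.02],
  [-1.9, 2.9, 0.02],
  [-1.9, 3.12, 0.02],
  [-1.9, 3.16, 0.02],
], yaw=[0, 0, 0, -0.4, -1.2, -2.0, -2.8, -3.4, -3.75, -3.75], hand=[1, 1, 1, 1, 1, 1, 1, 1, 1, 1])

```text
time: 11.45
position: [0.5436, 0.1433, 0.1498]
tcp_rot: [17.5, 90.0, 2.6]
ft_force: [1.0, -0.4, -0.1]
opening: 0.0002
```

```bash
cat >> h.py <<'E'
def pp(x,y,z):
    a=np.radians(YAW);return (HUB[0]+x*np.cos(a)-y*np.sin(a),HUB[1]+x*np.sin(a)+y*np.cos(a),z,-15)
def press(P):
    v=np.array(P[:2])-HUB;a=np.radians(YAW);return np.array([v[0]*np.cos(a)+v[1]*np.sin(a),-v[0]*np.sin(a)+v[1]*np.cos(a)])
E
python3 - <<'E'
from h import *
st();plan([pp(0,.138,.15),pp(0,.138,.057)])
M=optics.camera_model("wrist");p,d=optics.get_image("wrist")
cv2.imwrite("pics/w7.png",p[:,:,::-1])
for k in('red','blue','brass'):
  for c,s in comps(masks(p)[k],60): 
    z={'red':.078,'blue':.062,'brass':.075}[k]
    P=ray(M,[c],z)[0];v=press(P);print(k,c,s,v.round(4),np.degrees(np.arctan2(v[1],v[0])))
E
```

```text
t 11.45 pos [0.5436 0.1433 0.1498] zhead -14.9 F [ 1.  -0.4 -0.1] open 0.0002 J [ 12.2   7.7 111.7  -0.   60.6  27.1]
[-0.004, -0.012, 0.014] 0.02
[2.321, -0.013, 0.012] 0.02
blue [277.4, 253.6] [248, 246, 60, 21, 600] [-0.0015  0.1161] 90.76429231703855
```

View pics/w7.png

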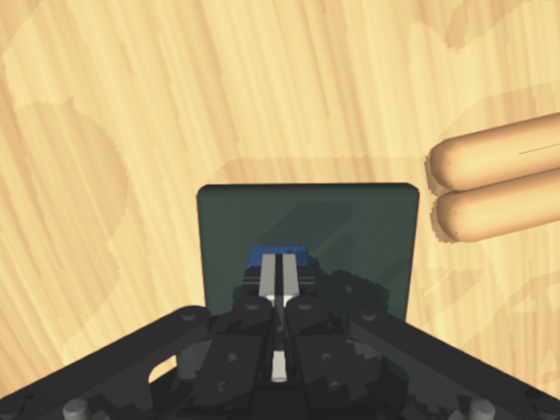

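The tab (blue band at rows 246–267) is centred on the fingers in x. Checking the clearance in y.

Run:
```python
from h import *
M=optics.camera_model("wrist")
for uv,z in [((278,246),.028),((278,246),.062),((308,186),.025),((278,254),.0)]: print(uv,z,press(ray(M,[uv],z)[0]).round(4))
```

```text
(278, 246) 0.028 [-0.0016  0.1065]
(278, 246) 0.062 [-0.0016  0.1208]
(308, 186) 0.025 [0.0195 0.1507]
(278, 254) 0.0 [-0.0017  0.0876]
```

Request:
carry_out([
  [0.2, 0, 0],
  [0.6, 0, 0],
  [1.0, 0, 0],
  [1.4, 0, 0],
  [1.75, 0, 0],
  [2.05, 0, 0],
  [2.2, 0, 0],
  [2.3, 0, 0],
  [2.32, 0, 0],
  [2.32, 0, 0],
], yaw=[0, 0, 0, 0, 0, 0, 0, 0, 0, 0], hand=[1, 1, 1, 1, 1, 1, 1, 1, 1, 1])

```text
time: 12.5
position: [0.5435, 0.1429, 0.0567]
tcp_rot: [26.9, 90.0, 11.9]
ft_force: [-0.6, -0.3, -0.2]
opening: -0.0002
```

Run:
```python
from h import *
st();plan([pp(0,.112,.057),pp(0,.101,.057)])
```

```text
t 12.5 pos [0.5435 0.1429 0.0567] zhead -15.0 F [-0.6 -0.3 -0.2] open -0.0002 J [ 12.2  14.1 115.3  -0.   50.5  27.2]
[-0.009, -0.652, 0.015] 0.0
[-0.009, -0.927, 0.015] 0.0
```

Advance to about 10 mm before the expected stop, then in small steps while watching the force.

Request:
carry_out([
  [0, -0.07, 0.01],
  [0, -0.15, 0.01],
  [0, -0.23, 0.01],
  [0, -0.31, 0.01],
  [0, -0.39, 0.01],
  [0, -0.47, 0.01],
  [0, -0.54, 0.01],
  [0, -0.6, 0.01],
  [0, -0.64, 0.01],
  [0, -0.65, 0.01],
], yaw=[0, 0, 0, 0, 0, 0, 0, 0, 0, 0], hand=[1, 1, 1, 1, 1, 1, 1, 1, 1, 1])

```text
time: 13.5
position: [0.5368, 0.1175, 0.0563]
tcp_rot: [46.7, 90.0, 31.7]
ft_force: [-0.0, 2.1, -0.5]
opening: 0.0002
```

Request:
carry_out([
  [0, -0.02, 0],
  [0, -0.05, 0],
  [0, -0.08, 0],
  [0, -0.11, 0],
  [0, -0.14, 0],
  [0, -0.17, 0],
  [0, -0.19, 0],
  [0, -0.21, 0],
  [0, -0.23, 0],
  [0, -0.23, 0],
], yaw=[0, 0, 0, 0, 0, 0, 0, 0, 0, 0], hand=[1, 1, 1, 1, 1, 1, 1, 1, 1, 1])

```text
time: 14.5
position: [0.5344, 0.1086, 0.0563]
tcp_rot: [-16.1, 90.0, -31.0]
ft_force: [1.7, 1.5, -1.0]
opening: 0.0
```

Run:
```python
from h import *
st();print(press(tool()[0]))
p,d=optics.get_image("scene")
cv2.imwrite("pics/s8.png",cv2.resize(p[140:260,145:340,::-1],None,fx=4,fy=4,interpolation=cv2.INTER_CUBIC))
```

```text
t 14.5 pos [0.5344 0.1086 0.0563] zhead -15.0 F [ 1.7  1.5 -1. ] open 0.0 J [  8.9  12.6 117.4  -0.   50.1  23.9]
[-0.00042245  0.102543  ]
```

View pics/s8.png

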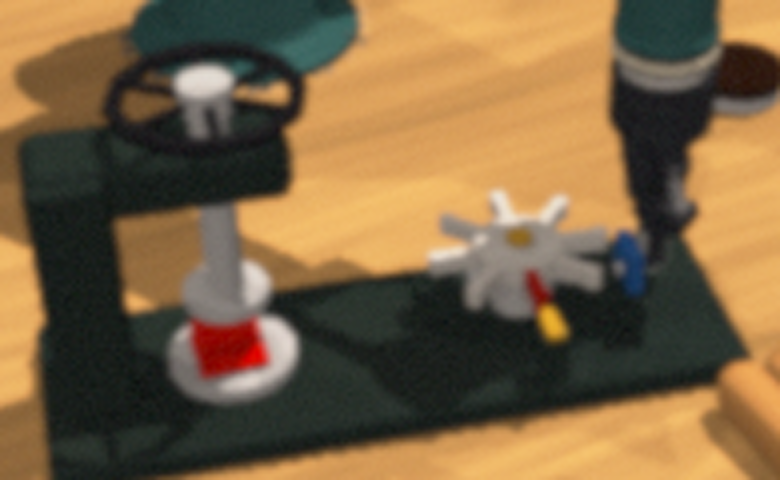

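Red lines up with the pointer, and the tab is nearly home with only friction (about 2 N) so far. I'll edge on.

Request:
carry_out([
  [0, -0.01, 0],
  [0, -0.02, 0],
  [0, -0.03, 0],
  [0, -0.04, 0],
  [0, -0.05, 0],
  [0, -0.05, 0],
  [0, -0.05, 0],
  [0, -0.05, 0],
  [0, -0.05, 0],
  [0, -0.05, 0],
], yaw=[0, 0, 0, 0, 0, 0, 0, 0, 0, 0], hand=[1, 1, 1, 1, 1, 1, 1, 1, 1, 1])

```text
time: 15.55
position: [0.5338, 0.1067, 0.0563]
tcp_rot: [-135.0, 90.0, -150.0]
ft_force: [1.7, 2.4, 0.3]
opening: -0.0003
```

Request:
carry_out([
  [0, -0.01, 0],
  [0, -0.02, 0],
  [0, -0.03, 0],
  [0, -0.03, 0],
  [0, -0.03, 0],
  [0, -0.03, 0],
  [0, -0.03, 0],
  [0, -0.03, 0],
  [0, -0.03, 0],
  [0, -0.03, 0],
], yaw=[0, 0, 0, 0, 0, 0, 0, 0, 0, 0], hand=[1, 1, 1, 1, 1, 1, 1, 1, 1, 1])

```text
time: 16.55
position: [0.5338, 0.1066, 0.0564]
tcp_rot: [78.3, 89.9, 63.2]
ft_force: [2.2, 6.2, -0.7]
opening: -0.0002
```

Request:
carry_out([
  [0, -0.01, 0],
  [0, -0.02, 0],
  [0, -0.03, 0],
  [0, -0.04, 0],
  [0, -0.05, 0],
  [0, -0.05, 0],
  [0, -0.05, 0],
  [0, -0.05, 0],
  [0, -0.05, 0],
  [0, -0.05, 0],
], yaw=[0, 0, 0, 0, 0, 0, 0, 0, 0, 0], hand=[1, 1, 1, 1, 1, 1, 1, 1, 1, 1])

```text
time: 17.55
position: [0.5338, 0.1064, 0.0564]
tcp_rot: [80.9, 89.7, 65.8]
ft_force: [3.3, 12.5, -2.4]
opening: -0.0002
```

Hard stop: the force rose from 2 to 12.5 N with no further travel. I'll back off along +y, then go up.

Request:
carry_out([
  [0, 0.08, 0],
  [0, 0.2, 0],
  [0, 0.4, 0],
  [0, 0.6, 0],
  [0, 0.75, 0],
  [-0.2, 0.8, 0],
  [-0.7, 0.8, 0],
  [-1.4, 0.8, 0],
  [-2.2, 0.8, 0],
  [-3.0, 0.8, 0],
], yaw=[0, 0, 0, 0, 0, 0, 0, 0, 0, 0], hand=[1, 1, 1, 1, 1, 1, 1, 1, 1, 1])

```text
time: 18.55
position: [0.541, 0.1345, 0.1778]
tcp_rot: [-127.5, 90.0, -142.5]
ft_force: [0.4, 0.2, 0.0]
opening: -0.0003
```

Run:
```python
from h import *
st();plan([(0.45,0.06,.25,8)])
```

```text
t 18.55 pos [0.541  0.1345 0.1778] zhead -15.0 F [0.4 0.2 0. ] open -0.0003 J [ 11.4   5.6 110.7  -0.   63.6  26.4]
[-1.804, -2.389, -1.715] -3.83
```

Request:
carry_out([
  [-0.5, -0.1, -0.1],
  [-1.0, -0.4, -0.3],
  [-1.4, -0.8, -0.6],
  [-1.7, -1.2, -0.9],
  [-1.8, -1.7, -1.2],
  [-1.8, -2.1, -1.5],
  [-1.8, -2.3, -1.65],
  [-1.8, -2.4, -1.7],
  [-1.8, -2.4, -1.7],
  [-1.8, -2.4, -1.7],
], yaw=[-0.2, -0.7, -1.3, -2.0, -2.6, -3.2, -3.7, -3.8, -3.8, -3.8], hand=[1, 1, 1, 1, 1, 1, 1, 1, 1, 1])

```text
time: 19.55
position: [0.4511, 0.0596, 0.2486]
tcp_rot: [5.1, 90.0, 12.9]
ft_force: [1.2, 0.6, 0.3]
opening: -0.0001
```

Run:
```python
from h import *
st()
M=optics.camera_model("wrist");p,d=optics.get_image("wrist")
cv2.imwrite("pics/w9.png",p[:,:,::-1])
for k in('red','blue','brass'):
  for c,s in comps(masks(p)[k],60): 
    z={'red':.078,'blue':.062,'brass':.078}[k]
    P=ray(M,[c],z)[0];v=press(P);print(k,c,s,v.round(4),np.degrees(np.arctan2(v[1],v[0])).round(1))
p,d=optics.get_image("top");cv2.imwrite("pics/t9.png",p[:,:,::-1])
```

```text
t 19.55 pos [0.4511 0.0596 0.2486] zhead 7.8 F [1.2 0.6 0.3] open -0.0001 J [  4.4  -9.4 117.5   0.   71.8  -3.4]
red [386.1, 269.6] [368, 258, 35, 24, 452] [0.0501 0.0016] 1.9
blue [368.9, 159.7] [345, 145, 49, 31, 697] [-0.0048  0.0837] 93.3
```

View pics/w9.png

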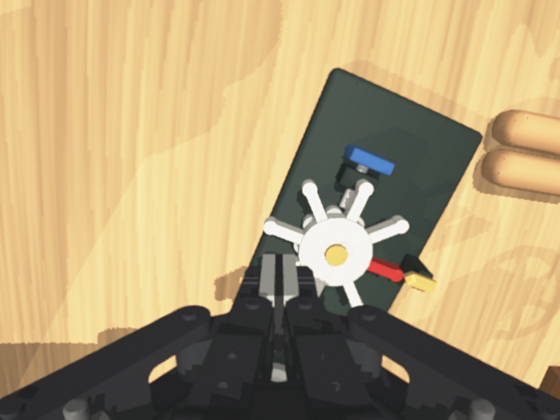

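View pics/t9.png

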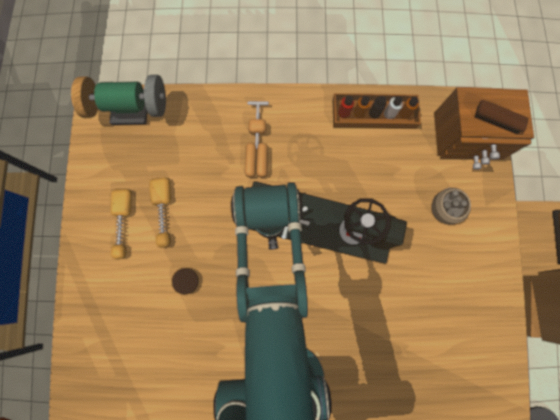

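The red tooth (386,270) points straight at the pointer (418,282). The tab's centre is 84 mm from the axis, so its face is at about 90 mm, which is home. The arm is clear and everything else stands where it was.

```bash
python3 -c "
from bench import env
print(env.close_job())"
```

```text
the job is handed in; nothing more can be done
None
```

The depth stop is set: the red tooth points at the brass pointer and the blue lock tab is fully home. The robot was clear of everything when I handed the job in, at about 19.6 s of the 58 s allowed.

- **Wheel:** It started two clicks short, with the red tooth over the lock side. I pushed it clockwise one click at a time with the closed fingertips, at about 2 N. The last wrist picture puts the red tooth 1.9° from the pointer line, within measuring error, with no overrun.
- **Lock tab:** I pushed it in after the wheel was set, until it hit its stop. The force rose from about 2 N to 12.5 N with no further travel. The picture puts its outer face about 90 mm from the axis, which is the home distance.
- **Surroundings:** In the top view the loose things are where they started. The arm hid part of the press in that view, so I did not separately measure the heel insert.

No check failed. An early camera reading put the lock face at about 104.5 mm instead of the 106–110 mm expected, and a second reading gave 106.5 mm.

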